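# Pull the filter cassette and show it to the inspection camera

### The job

Swing up the flap of the grey filter box, the one with the red bar handle, until it stands about upright or beyond, and leave it open; then grip the hidden filter cassette, which has an orange pull tab, and draw it up out of its guides. Hold it still and upright in the air above the green cross of the inspection stand, pleats at the height of the camera's lens and one broad face square to the lens, and finish while still holding it there. Do not touch the inspection stand with the cassette or shift the other things on the bench.

Things in the scene. Friction and masses are not known exactly. Their poses are not given: they have to be found in the camera images.
- flap (a joint): opening angle of the box's grey flap in rad: 0 shut, pi/2 upright, stop at 1.9. It turns about the box's y axis through flap_hinge; opening swings the red bar up and over towards the box's +x. Stiff hinge: the flap stays where it is left; about 3 N at the bar moves it. May start slightly ajar (up to 0.12)
- housing: fixed grey open-topped filter box, 170 (x) by 150 (y) by 110 mm tall, walls and floor 6 mm, louvres on its -x face, flap on top. Origin under its centre on the bench, z up; +x points to the hinge side. Inside, yellow guides reaching 76 mm up hold the cassette on edge, its middle at x = -10 mm, y = 0, standing on the floor (6 mm up)
- flap_hinge (a point): point on the hinge line, middle of the flap's width: 85 mm along the box's +x and 112 mm up; axes are those of the box
- flap_bar (a point): centre of the flap's red round bar handle, 12 mm thick, 82 mm clear between its two posts, along the box's y axis, its middle 36 mm above the flap's outer face (flap 173 by 156 by 6 mm). From flap_hinge, in the box's axes, at flap angle a: x = -155 cos a + 42 sin a, z = 155 sin a + 42 cos a (mm). Pinched from above across x, it turns between the fingers while the hand stays upright
- cassette_center (a point): middle of the filter cassette's frame, which is black with pale pleats on both faces, 14 mm thick (x), 100 wide (y), 72 tall (z), loose, 0.13 to 0.25 kg. The point is 36 mm above its lower edge; axes: x through its thickness, z up. Starts upright in the guides (about 2 mm play), hidden under the flap
- cassette_tab (a point): centre of the cassette's orange pull tab, 12 mm thick (x), 44 mm wide (y), 26 mm tall (z); it stands on the middle of the cassette's upper edge, its centre 49 mm above cassette_center; its top is 6 mm below the box's rim. Free space of more than 50 mm on each side across its thickness
- cassette: the filter cassette as a whole; origin at the middle of its lower edge, 36 mm below cassette_center, 85 mm below cassette_tab; same axes
- station: fixed inspection stand: white pad with green cross in a black frame 150 by 150 by 8 mm, and a blue camera (about 45 mm cube, top at 183 mm) on a post on its +x side; the lens front is 120 mm from the middle of the pad, 160 mm above the bench, looking along -x. Origin under the middle of the cross, on the bench, z up
- focus (a point): the spot where the camera looks: straight above the green cross at the lens's height, 160 mm above the bench, 120 mm in front of the lens; axes are those of the stand (x towards the lens, z up)
- screwdriver: loose bystander: a screwdriver with red handle lying on the bench behind the filter box, at most 35 mm tall; origin at its underside
- breaker: loose bystander: white three-pole circuit breaker 70 by 54 by 82 mm; origin under its centre
- contactor: loose bystander: grey and black contactor 80 by 45 by 80 mm; origin under its centre
- screw_jar: loose bystander: glass jar with blue cap, 60 mm wide, 80 mm tall; origin under its centre
- tape: loose bystander: blue ring, a roll 96 mm wide and 24 mm tall; origin under its centre
- mug: loose bystander: white mug 80 mm wide, 90 mm tall; origin under its centre
- tray: fixed blue tray of fittings, 160 by 140 mm, 37 mm tall with its contents; origin under its centre; not needed
There are look-alikes about, which are no part of the job. There is more than one size of the housing; the one meant has the size given above. What is shaped like the tray but white is not meant.

How it is judged:
On the way, in this order (a step that is already met when the one before it is completed fails the run):
1. the flap stands open (beyond 1.3 rad) with the cassette still in its guides (value of joint flap above 1.3 rad and z of cassette in the frame of housing below 0.03 m), for 0.2 s.
2. the cassette is held by the fingers, drawn wholly above the box's rim (z of cassette in the frame of housing above 0.112 m and contact force between cassette and the fingers above 1 N), for 0.1 s.
At the end, for the whole second after the job is handed in: The fingers hold the cassette (more than 1 N), its pleat centre within 30 mm sideways and 30 mm in height of the focus spot, upright within 0.2 rad, a broad face square to the lens within 0.25 rad, moving slower than 0.03 m/s, touching neither box, stand nor tray; the flap is open beyond 1.3 rad (horizontal distance between cassette_center and focus below 0.03 m and z of cassette_center in the frame of focus between -0.03 and 0.03 m and angle between cassette's own z axis and vertical below 0.2 rad and angle between the x axis of cassette and the x axis of focus, either way round below 0.25 rad and contact force between cassette and the fingers above 1 N and linear speed of cassette below 0.03 m/s and value of joint flap above 1.3 rad and contact force between cassette and housing below 0.2 N and contact force between cassette and station below 0.2 N and contact force between cassette and tray below 0.2 N); the arm keeps its last pose, push and grip.
It fails at once if a bystander was shifted by more than 30 mm (distance of any of screwdriver, breaker, contactor, screw_jar, tape, mug from where it was at the start of the episode above 0.03 m).
It fails at once if the cassette struck the inspection stand (contact force between cassette and station above 1 N).
It also fails if it takes over 54 s, if anything falls off the work surface, if the arm or the gripper's body presses on something with over 40 N, if the wrist force passes 120 N, or if a joint passes its speed limit or range.

### The arm

A 6-joint arm with a two-finger parallel gripper is mounted at the origin on the work surface. World frame = base frame: x ahead of the robot, y to its left, z up, the work surface at z = 0. Lengths are in m, angles in rad, forces in N, time in s.
With the tool pointing down it reaches from about 0.35 to 0.975 m from the base axis. Payload 4.9 kg.
Tool frame: the origin (TCP) lies at the very end of the fingers, on their centre line; the grasp point (between the pads) lies 19 mm behind it (ctrl.grip_point_offset is the distance from the TCP to the grasp point, in m); z points along the fingers, y is the line along which they close (so a half turn about z gives the same grasp; the last joint's range is limited). The gripper opens to 85 mm and grips with 20 to 120 N. Pads are 22 mm wide; open, the fingers measure 114 mm over their backs; the gripper's body (76 mm by 85 mm) begins 54 mm behind the grasp point. The pads swing forward as they close: fully open they stand 13 mm farther back than shut.
Start: joints at [1.216, 0.053, 1.613, -0, 1.476, -0.119], TCP at [0.146, 0.608, 0.231] pointing down, gripper open.
Joint ranges: [-3.01, 3.01], [-1.01, 2.22], [0.06, 2.58], [-1.02, 4.17], [0.09, 2.62], [-3.14, 3.14]. Speed limits (rad/s): [2.57, 2.57, 3.14, 3.14, 3.14, 3.14].

### API

Orientations are given as a rotation vector (axis times angle).
In Python, from station import ctrl gives the robot as it stands.
- The arm moves only by the tool send_rows, never from a script. Its argument "rows" is a list of rows, each a list of 3 entries, a list of its own where there are three numbers: the finger opening in cm, from 0 to 8.54, then the shift along the tool's x, y, z in cm, then the turn about the tool's z in degrees. A call has 1 to 10 rows; each row shifts and turns the commanded pose from where the row before left it, along the tool's axes as they then stand; what a row does not reach is not made up. A row lasts 1/8 s, in which the tool goes at most 62.5 mm and 10.7 degrees, less where a joint would pass 70% of its speed; a pose out of reach is approached as far as the arm can. A call with a gripper value outside its range is refused whole. The fingers move at their own pace and stop on an object; "newtons" is the grip in N (left out, the last holds). Time passes only in rows, so rows that do not move let the fingers close. It gives the time, the measured TCP pose, the force, the opening and the grip force at its end, in the units of the state.
- ctrl.get_obs(): the state, without advancing time (a new reading comes with each control period).
- ctrl.get_image(name): name is "scene" or "top"; returns a dict with "frame" (480x640x3 uint8, red, green, blue), "range_z" (480x640 float32, m along the optical axis (not along the pixel's ray), 0 where there is no reading), "fx", "fy", "cx", "cy" (pixels), "k1" (the pictures are not rectified: a ray, as slopes to the right and down, at radius r is drawn at 1 + k1 r^2 times it, then the intrinsics apply), "cam_to_world" (4x4, takes a point from camera to world coordinates). Camera axes: x right, y down, z forward; pixel columns grow to the right and rows downward; lengths in m; the calibration is good to about 2 mm. A picture is of the moment at which its call begins.
- ctrl.finish_job(): hands the job in; it is judged then, once.
The state is a dict: "t": time; "q": joint angles; "dq": joint speeds; "effort": joint torques, N m; "tool_pos": TCP position; "tool_rot": TCP orientation; "contact_force": force on the tool from outside, world axes, zero at the start; "wrist_torque": the same for the moment, N m; "opening": finger opening in m; "grip_force": force on a finger pad.
Only numpy, scipy, OpenCV 4.12 (cv2) and the standard library are available. Lean on these libraries where they do the work, as an engineer would, in place of code of your own. Each camera call takes 0.05 s, during which the arm holds its last target. There are 200 camera calls.

## Working session

There is one attempt and no reset: what is moved stays moved. The work goes in short steps, Python scripts to look and compute and a tool call to move; the robot and the scene stay as the last step left them, time stands still between calls to the robot, and variables do not carry over. Pictures are saved under pics/ and viewed, at most 10 in all, crops included, and the job is handed in when it is done.

Besides the shell and the picture viewer there is one more tool, called after ">>>" as name([rows], argument=value, ...), one row to a line, values as JSON. send_rows: Moves the arm, as the interface text tells. Its arguments: {"type":"object","properties":{"rows":{"type":"array","items":{"type":"array"}},"newtons":{"type":"number"}},"required":["rows"]}

```bash
mkdir -p pics; ls; cat > h.py <<'E'
import numpy as np, cv2
from station import ctrl
def cap(n,tag):
    d=ctrl.get_image(n); np.savez('pics/'+tag+'.npz',**d); cv2.imwrite('pics/'+tag+'.png',d['frame'][:,:,::-1]); return d
def load(tag): 
    d=dict(np.load('pics/'+tag+'.npz')); return d
def rays(d,uv):
    K=np.array([[d['fx'],0,d['cx']],[0,d['fy'],d['cy']],[0,0,1]],float)
    x=(np.asarray(uv,float).reshape(-1,2)-[K[0,2],K[1,2]])/[K[0,0],K[1,1]]
    y=x.copy()
    for _ in range(20): y=x/(1+float(d['k1'])*(y**2).sum(1,keepdims=True))
    return np.c_[y,np.ones(len(y))]
def onplane(d,uv,z):
    T=d['cam_to_world']; r=rays(d,uv)@T[:3,:3].T; o=T[:3,3]
    return o+r*((z-o[2])/r[:,2])[:,None]
def cloud(d):
    v,u=np.mgrid[0:480,0:640]; r=rays(d,np.c_[u.ravel(),v.ravel()])
    P=(r*d['range_z'].reshape(-1,1))@d['cam_to_world'][:3,:3].T+d['cam_to_world'][:3,3]
    P[d['range_z'].ravel()==0]=np.nan
    return P.reshape(480,640,3)
E
python3 - <<'E'
from h import *
o=ctrl.get_obs(); print(o)
for n in('scene','top'):
    d=cap(n,n+'0'); print(n,d['cam_to_world'].round(3).tolist(),d['fx'],d['k1'])
E
```

```text
pics
{'t': 0.0, 'q': array([ 1.21597582e+00,  5.33572192e-02,  1.61430599e+00,  2.64782288e-07,
        1.47595422e+00, -1.19010435e-01]), 'dq': array([-0.0017318 ,  0.0007498 ,  0.00083863, -0.00083107,  0.00089413,
       -0.00126019]), 'effort': array([-1.38356147e-03, -3.93674541e+01, -3.70179033e+01, -2.47154003e-04,
        7.18211144e-03, -7.68696850e-06]), 'tool_pos': array([0.1458097 , 0.60712069, 0.23005561]), 'tool_rot': array([-3.69495914e-01, -3.11930766e+00,  3.09110536e-03]), 'contact_force': array([ 0.50253351, -0.34868028, -0.34251928]), 'wrist_torque': array([-0.01495365,  0.00556874,  0.03657815]), 'grip_force': 0.0, 'opening': 0.08531664518643152}
scene [[-0.061, 0.558, -0.827, 1.851], [0.998, 0.051, -0.039, 0.07], [0.021, -0.828, -0.56, 1.031], [0.0, 0.0, 0.0, 1.0]] 524.7326586710378 0.010278100817864443
top [[-0.013, -0.994, 0.107, 0.34], [-1.0, 0.013, 0.002, -0.009], [-0.004, -0.107, -0.994, 1.463], [0.0, 0.0, 0.0, 1.0]] 516.9380133775969 -0.011138256471227096
```

View pics/scene0.png

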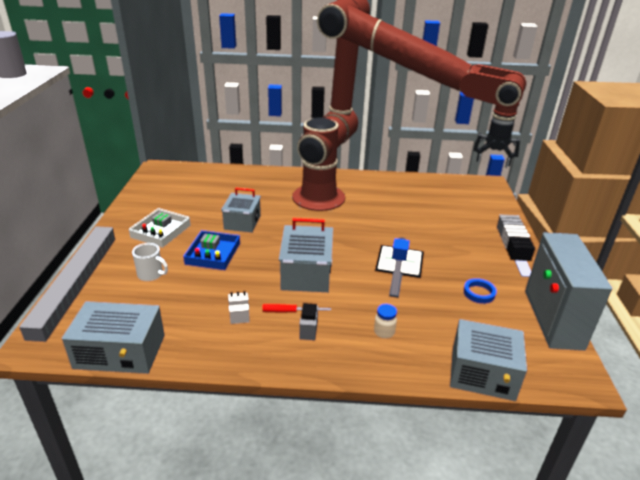

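View pics/top0.png

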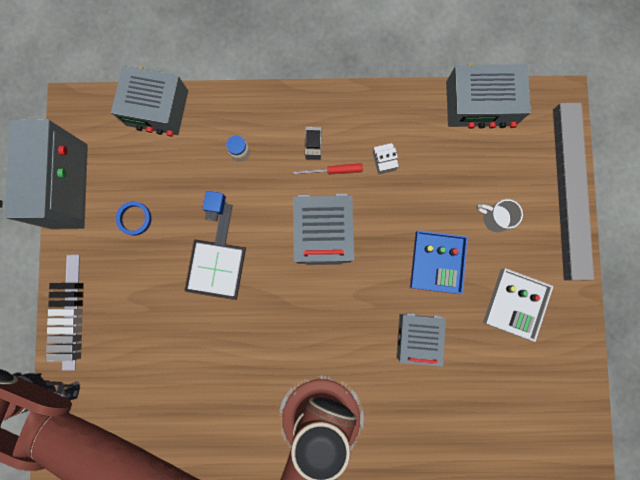

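The scene view shows the full-size box at about (307,255) and a small look-alike at (241,210). In the top view the target box is at (323,229) with its red bar at (324,252) nearer the robot. The stand's cross is at (215,268) and its blue camera is at (213,203).

```bash
cat >> h.py <<'E'
def mask(d,lo,hi,box):
    h=cv2.cvtColor(d['frame'],cv2.COLOR_RGB2HSV); m=cv2.inRange(h,lo,hi); z=np.zeros_like(m); x0,y0,x1,y1=box; z[y0:y1,x0:x1]=m[y0:y1,x0:x1]
    return z
E
python3 - <<'E'
from h import *
d=load('top0'); P=cloud(d)
m=mask(d,(0,150,100),(8,255,255),(290,235,360,270))|mask(d,(172,150,100),(180,255,255),(290,235,360,270))
v,u=np.nonzero(m); print('bar px',u.min(),u.max(),v.min(),v.max())
Q=P[v,u]; print('bar z pct',np.nanpercentile(Q[:,2],[10,50,90]))
zt=np.nanpercentile(Q[:,2],60); 
w=onplane(d,np.c_[u,v],zt); r=cv2.minAreaRect((w[:,:2]*1000).astype(np.float32)); print('bar rect',r)
def box(m,z,n):
    v,u=np.nonzero(m); w=onplane(d,np.c_[u,v],z); r=cv2.minAreaRect((w[:,:2]*1000).astype(np.float32)); print(n,len(u),r, w.mean(0)); return w
# flap via depth
B=P[180:280,280:365]; s=(B[...,2]>.095)&(B[...,2]<.14); q=B[s]
r=cv2.minAreaRect((q[:,:2]*1000).astype(np.float32)); print('flap depth',r,np.percentile(q[:,2],[5,50,95]))
# flap plane tilt
A=np.c_[q[:,:2],np.ones(len(q))]; c=np.linalg.lstsq(A,q[:,2],rcond=None)[0]; print('plane',c)
g=mask(d,(40,60,80),(85,255,255),(180,230,250,305)); w=box(g,.008,'cross')
wh=mask(d,(0,0,170),(180,40,255),(180,230,250,305)); box(wh,.008,'pad')
b=mask(d,(105,120,60),(130,255,255),(195,180,232,230)); v,u=np.nonzero(b); print('cam top',np.nanpercentile(P[v,u][:,2],[50,90]))
box(b,.183,'cam')
S=load('scene0'); PS=cloud(S)
m=mask(S,(0,150,100),(8,255,255),(285,212,335,235)); v,u=np.nonzero(m); print('scene bar',u.min(),u.max(),v.min(),v.max(),np.nanmedian(PS[v,u],0))
from scipy.spatial.transform import Rotation as R
print(R.from_rotvec(ctrl.get_obs()['tool_rot']).as_matrix().round(3))
E
```

```text
bar px 305 343 250 254
bar z pct [0.1646279  0.16811671 0.17172176]
bar rect ((445.9521179199219, -14.287925720214844), (9.933089256286621, 95.67532348632812), 0.8596123456954956)
flap depth ((513.4990234375, -11.752670288085938), (179.00157165527344, 156.1245880126953), 0.3573286831378937) [0.11539212 0.1230737  0.13007199]
plane [-0.06587932 -0.00064036  0.15678969]
cross 59 ((414.8768005371094, 295.3550720214844), (67.12689971923828, 63.486141204833984), 36.64125442504883) [0.41337216 0.293961   0.008     ]
pad 2048 ((413.8831481933594, 294.0828857421875), (131.12118530273438, 130.0984344482422), 79.94234466552734) [0.41343652 0.29402454 0.008     ]
cam top [0.18025141 0.1841324 ]
cam 389 ((573.8467407226562, 260.6902160644531), (51.09938049316406, 50.71407699584961), 79.22530364990234) [0.57368864 0.26114425 0.183     ]
scene bar 292 324 218 227 [ 0.44886529 -0.01260116  0.16748183]
[[-0.972  0.234 -0.001]
 [ 0.234  0.972 -0.002]
 [ 0.    -0.002 -1.   ]]
```

>>> send_rows([
  [5, [0, 0, 0], 9.55],
  [5, [0, 0, 0], 9.55],
  [5, [0, 0, 0], 9.55],
  [5, [0, 0, 0], 9.55],
  [5, [0, 0, 0], 9.55],
  [5, [0, 0, 0], 9.55],
  [5, [0, 0, 0], 9.55],
  [5, [0, 0, 0], 9.55],
  [5, [0, 0, 0], 0],
], newtons=40)

```text
t: 1.23
tool_pos: [0.1459, 0.6074, 0.2307]
tool_rot: [2.217, 2.225, -0.002]
contact_force: [0.8, 0.1, -0.4]
opening: 0.0498
grip_force: 0.0
```

>>> send_rows([
  [5, [-3, 1.5, 0], 0],
  [5, [-5, 2.5, 0], 0],
  [5, [-5, 2.5, 0], 0],
  [5, [-5, 2.5, 0], 0],
  [5, [-5, 2.5, 0], 0],
  [5, [-5, 2.5, 0], 0],
  [5, [-5, 2.5, 0], 0],
  [5, [-5, 2.5, 0], 0],
  [5, [-5, 2.5, 0], 0],
  [5, [-5, 2.5, 0], 0],
])

```text
t: 2.48
tool_pos: [0.3872, 0.1264, 0.2314]
tool_rot: [2.216, 2.226, 0.001]
contact_force: [0.3, -0.1, 0.2]
opening: 0.05
grip_force: 0.0
```

>>> send_rows([
  [5, [-5, 2.5, 0], 0],
  [5, [-5, 2.5, 0], 0],
  [5, [-4, 1, 0], 0],
  [5, [0, 0, 0], 0],
  [5, [0, 0, 0], 0],
])

```text
t: 3.1
tool_pos: [0.4467, -0.0115, 0.231]
tool_rot: [-2.218, -2.224, -0.0]
contact_force: [-0.5, -0.4, -0.7]
opening: 0.0498
grip_force: 0.0
```

>>> send_rows([
  [5, [0, 0, 3], 0],
  [5, [0, 0, 3], 0],
  [5, [0, 0, 2.4], 0],
  [5, [0, 0, 0], 0],
  [0.5, [0, 0, 0], 0],
  [0.5, [0, 0, 0], 0],
  [0.5, [0, 0, 0], 0],
  [0.5, [0, 0, 0], 0],
  [0.5, [0, 0, 0], 0],
], newtons=30)

```text
t: 4.22
tool_pos: [0.4453, -0.0116, 0.1478]
tool_rot: [-2.216, -2.221, 0.005]
contact_force: [-8.9, 1.1, 2.4]
opening: 0.0111
grip_force: 29.6
```

```bash
python3 - <<'E'
import numpy as np
a=np.linspace(.066,1.65,21); x=-15.5*np.cos(a)+4.2*np.sin(a); z=15.5*np.sin(a)+4.2*np.cos(a)
print([[5 and 0.5,[0,float(p),float(-q)],0] for p,q in zip(np.diff(x).round(2),np.diff(z).round(2))])
E
```

```text
[[0.5, [0, 0.46, -1.19], 0], [0.5, [0, 0.55, -1.15], 0], [0.5, [0, 0.64, -1.1], 0], [0.5, [0, 0.73, -1.04], 0], [0.5, [0, 0.81, -0.98], 0], [0.5, [0, 0.88, -0.92], 0], [0.5, [0, 0.95, -0.84], 0], [0.5, [0, 1.02, -0.77], 0], [0.5, [0, 1.07, -0.68], 0], [0.5, [0, 1.12, -0.6], 0], [0.5, [0, 1.17, -0.51], 0], [0.5, [0, 1.2, -0.41], 0], [0.5, [0, 1.23, -0.31], 0], [0.5, [0, 1.25, -0.22], 0], [0.5, [0, 1.27, -0.12], 0], [0.5, [0, 1.27, -0.02], 0], [0.5, [0, 1.27, 0.08], 0], [0.5, [0, 1.26, 0.18], 0], [0.5, [0, 1.24, 0.28], 0], [0.5, [0, 1.21, 0.38], 0]]
```

>>> send_rows([
  [0.5, [0, 0.45, -1.2], 0],
  [0.5, [0, 0.55, -1.15], 0],
  [0.5, [0, 0.65, -1.1], 0],
  [0.5, [0, 0.75, -1.05], 0],
  [0.5, [0, 0.8, -1.0], 0],
  [0.5, [0, 0, 0], 0],
])

```text
t: 4.97
tool_pos: [0.4771, -0.0115, 0.2049]
tool_rot: [-2.216, -2.22, 0.007]
contact_force: [-14.0, 1.7, 11.6]
opening: 0.0111
grip_force: 29.8
```

>>> send_rows([
  [0.5, [0, 0.68, -1.1], 0],
  [0.5, [0, 0.85, -0.9], 0],
  [0.5, [0, 1.0, -0.8], 0],
  [0.5, [0, 1.05, -0.7], 0],
  [0.5, [0, 1.1, -0.6], 0],
  [0.5, [0, 0, 0], 0],
])

```text
t: 5.72
tool_pos: [0.5275, -0.0112, 0.2457]
tool_rot: [2.218, 2.223, 0.005]
contact_force: [-2.2, 4.2, 5.4]
opening: 0.011
grip_force: 30.2
```

>>> send_rows([
  [0.5, [0, 1.15, -0.5], 0],
  [0.5, [0, 1.2, -0.4], 0],
  [0.5, [0, 1.25, -0.3], 0],
  [0.5, [0, 1.25, -0.2], 0],
  [0.5, [0, 1.25, -0.1], 0],
  [0.5, [0, 1.25, 0], 0],
  [0.5, [0, 0, 0], 0],
])

```text
t: 6.6
tool_pos: [0.6008, -0.0109, 0.2596]
tool_rot: [2.218, 2.223, 0.005]
contact_force: [0.7, 5.3, 3.8]
opening: 0.0106
grip_force: 31.5
```

>>> send_rows([
  [0.5, [0, 1.25, 0.1], 0],
  [0.5, [0, 1.25, 0.2], 0],
  [0.5, [0, 1.25, 0.25], 0],
  [0.5, [0, 1.2, 0.35], 0],
  [0.5, [0, 0, 0], 0],
  [0.5, [0, 0, 0], 0],
])

```text
t: 7.35
tool_pos: [0.6494, -0.0109, 0.2496]
tool_rot: [2.218, 2.223, 0.004]
contact_force: [0.9, 4.4, 1.5]
opening: 0.0106
grip_force: 32.3
```

```bash
python3 - <<'E'
from h import *
cap('top','top1'); d=cap('scene','scene1'); cv2.imwrite('pics/s1c.png',cv2.resize(d['frame'][120:320,220:420,::-1],(600,600)))
E
```

```text
(no output)
```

View pics/s1c.png

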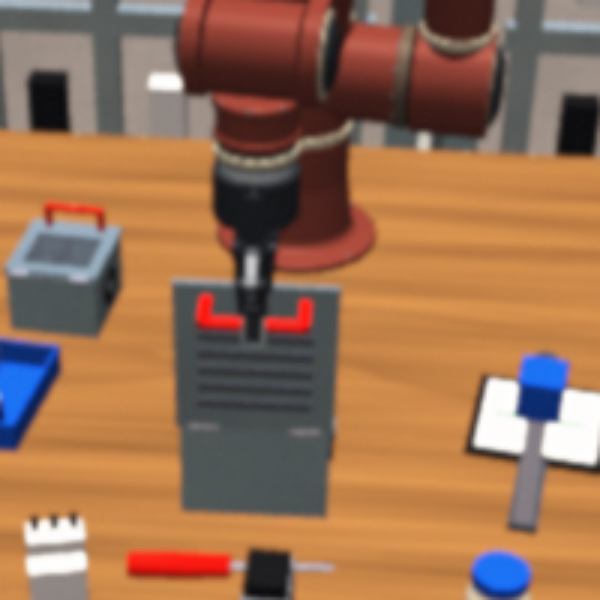

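The flap stands upright with its outer face towards the scene camera, bar at about (255,325) in the crop. I'll release it, rise, and move aside for a top look.

>>> send_rows([
  [2.4, [0, 0, 0], 0],
  [2.4, [0, 0, 0], 0],
  [2.4, [0, 0, 0], 0],
  [2.4, [0, 0, -2], 0],
  [2.4, [0, 0, -3], 0],
  [2.4, [0, 0, -3], 0],
  [2.4, [0, 0, 0], 0],
  [4, [4, -2, 0], 0],
  [4, [5, -3, 0], 0],
])

```text
t: 8.57
tool_pos: [0.5981, 0.0785, 0.3279]
tool_rot: [-2.221, -2.22, 0.002]
contact_force: [0.5, 0.2, -0.4]
opening: 0.0401
grip_force: 0.0
```

>>> send_rows([
  [5, [5, -3, 0], 0],
  [5, [5, -3, 0], 0],
  [5, [3, -3, 0], 0],
  [5, [0, 0, 0], 0],
])

```text
t: 9.07
tool_pos: [0.5067, 0.21, 0.3288]
tool_rot: [-2.215, -2.227, 0.001]
contact_force: [0.4, 0.2, -0.1]
opening: 0.05
grip_force: 0.0
```

```bash
python3 - <<'E'
from h import *
d=cap('top','top2'); cv2.imwrite('pics/t2c.png',cv2.resize(d['frame'][160:310,180:380,::-1],(800,600)))
P=cloud(d)
m=mask(d,(8,150,120),(22,255,255),(295,200,355,260)); v,u=np.nonzero(m); print(len(u),u.min(),u.max(),v.min(),v.max(),np.nanpercentile(P[v,u],[10,50,90],axis=0))
w=onplane(d,np.c_[u,v],.104); print(cv2.minAreaRect((w[:,:2]*1000).astype(np.float32)),np.median(w,0))
S=cap('scene','scene2'); 
E
```

```text
4 316 319 235 235 [[ 0.49605    -0.00104929  0.09506155]
 [ 0.49639377  0.00212098  0.09594486]
 [ 0.49645703  0.00532439  0.09885293]]
((495.4531555175781, 2.0724146366119385), (7.940396308898926, 1.5508383512496948e-05), 89.2571029663086) [0.49545309 0.00207238 0.104     ]
```

View pics/t2c.png

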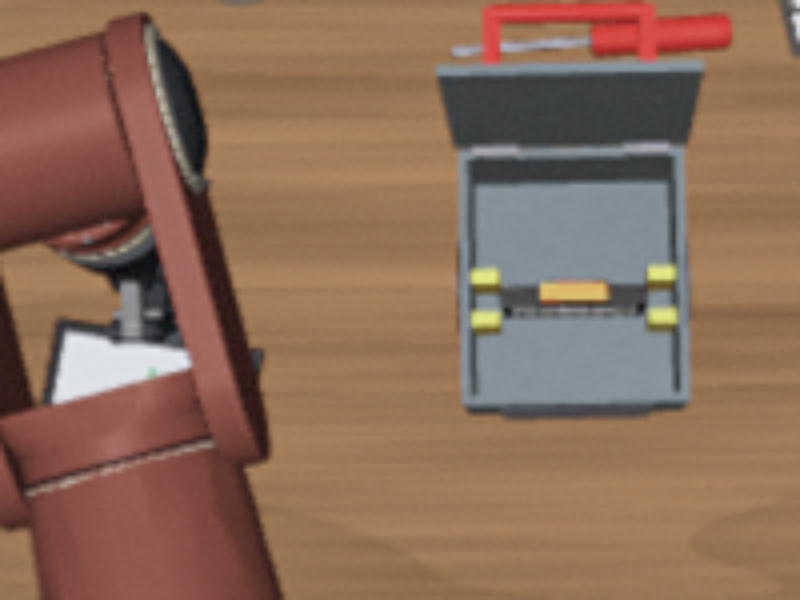

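The flap is open, and the orange tab is visible at crop (573,291), which is image (323.3,232.7). It lies between the yellow guides.

```bash
python3 - <<'E'
from h import *
d=load('top2'); P=cloud(d)
m=mask(d,(8,90,90),(24,255,255),(295,226,355,240)); v,u=np.nonzero(m); k=(u>310)&(u<336); u,v=u[k],v[k]; print(len(u),u.min(),u.max(),v.min(),v.max(),np.nanmedian(P[v,u],0))
print(onplane(d,[[323.3,232.6],[314.8,232.6],[332.3,232.6]],.104))
for p in ((540,287),(610,287)): print(onplane(d,[[180+p[0]/4-.4,160+p[1]/4-.4]],.104))
E
```

```text
89 315 332 230 235 [ 0.50081297 -0.01263412  0.1013094 ]
[[ 0.50165001 -0.01336082  0.104     ]
 [ 0.50194221  0.0091459   0.104     ]
 [ 0.50134076 -0.03718873  0.104     ]]
[[0.50528314 0.00963793 0.104     ]]
[[ 0.50468113 -0.03670898  0.104     ]]
```

>>> send_rows([
  [5, [-4, 0, 0], 0],
  [5, [-5, 0, 0], 0],
  [5, [-5, 0, 0], 0],
  [5, [-5, -0.2, 0], 0],
  [5, [-3.3, -0.2, 0], 0],
  [5, [0, 0, 4], 0],
  [5, [0, 0, 5], 0],
  [5, [0, 0, 5], 0],
  [5, [0, 0, 5], 0],
  [5, [0, 0, 0], 0],
])

```text
t: 10.42
tool_pos: [0.5014, -0.0154, 0.1342]
tool_rot: [-2.216, -2.215, 0.01]
contact_force: [0.2, -0.0, 0.4]
opening: 0.0501
grip_force: 0.0
```

```bash
python3 - <<'E'
from h import *
print(ctrl.get_obs()['tool_pos'])
d=cap('scene','scene3'); cv2.imwrite('pics/s3c.png',cv2.resize(d['frame'][170:320,240:390,::-1],(600,600)))
E
```

```text
[ 0.50135242 -0.01542225  0.13420352]
```

>>> send_rows([
  [5, [0.2, 0.15, 2.5], 0],
  [5, [0, 0, 2.0], 0],
  [5, [0, 0, 1.1], 0],
  [5, [0, 0, 0], 0],
  [5, [0, 0, 0], 0],
])

```text
t: 11.1
tool_pos: [0.5075, -0.0131, 0.085]
tool_rot: [2.218, 2.221, 0.002]
contact_force: [-1.0, 0.3, 0.6]
opening: 0.0496
grip_force: 0.0
```

>>> send_rows([
  [5, [0, -0.4, 0.6], 0],
  [5, [0, 0, 0], 0],
  [5, [0, 0, 0], 0],
])

```text
t: 11.48
tool_pos: [0.5022, -0.0127, 0.0773]
tool_rot: [-2.22, -2.223, -0.0]
contact_force: [0.1, 0.4, 0.2]
opening: 0.0503
grip_force: 0.0
```

>>> send_rows([
  [0.5, [0, 0, 0], 0],
  [0.5, [0, 0, 0], 0],
  [0.5, [0, 0, 0], 0],
  [0.5, [0, 0, 0], 0],
  [0.5, [0, 0, 0], 0],
  [0.5, [0, 0, 0], 0],
], newtons=60)

```text
t: 12.22
tool_pos: [0.5025, -0.0128, 0.0775]
tool_rot: [2.219, 2.223, 0.0]
contact_force: [0.0, -0.7, 0.3]
opening: 0.0108
grip_force: 60.4
```

>>> send_rows([
  [0.5, [0, 0, -1], 0],
  [0.5, [0, 0, -2], 0],
  [0.5, [0, 0, -2], 0],
  [0.5, [0, 0, -2], 0],
  [0.5, [0, 0, -2], 0],
  [0.5, [0, 0, -2], 0],
  [0.5, [0, 0, -2], 0],
  [0.5, [0, 0, -1.5], 0],
  [0.5, [0, 0, 0], 0],
  [0.5, [0, 0, 0], 0],
])

```text
t: 13.48
tool_pos: [0.5019, -0.0127, 0.2215]
tool_rot: [-2.219, -2.222, 0.001]
contact_force: [-0.3, 0.1, -1.6]
opening: 0.0108
grip_force: 60.0
```

>>> send_rows([
  [0.5, [1, -2, 0], 0],
  [0.5, [2.7, -2, 0], 0],
  [0.5, [3.5, -2, 0], 0],
  [0.5, [3.5, -1.8, 0], 0],
  [0.5, [3.5, -1, 0], 0],
  [0.5, [3.5, 0, 0], 0],
  [0.5, [3.5, 0, 0], 0],
  [0.5, [3.5, 0, 0], 0],
  [0.5, [3, 0, 0], 0],
  [0.5, [2, 0, 0], 0],
])

```text
t: 14.72
tool_pos: [0.4131, 0.285, 0.221]
tool_rot: [-2.218, -2.224, 0.004]
contact_force: [0.2, -0.8, -1.7]
opening: 0.0114
grip_force: 60.0
```

>>> send_rows([
  [0.5, [1, 0, 0], 0],
  [0.5, [0, 0, 0], 3.5],
  [0.5, [0, 0, 0], 3.5],
  [0.5, [0, 0, -0.2], 3.5],
  [0.5, [0, 0, 0.5], 0],
  [0.5, [0, 0, 1], 0],
  [0.5, [0, 0, 1], 0],
  [0.5, [0, 0, 0], 0],
  [0.5, [0, 0, 0], 0],
  [0.5, [0, 0, 0], 0],
])

```text
t: 15.98
tool_pos: [0.4141, 0.2943, 0.1998]
tool_rot: [2.414, 2.011, 0.001]
contact_force: [0.6, 0.2, -2.3]
opening: 0.011
grip_force: 59.9
```

```bash
python3 - <<'E'
from h import *
o=ctrl.get_obs(); print(o['tool_pos'],o['tool_rot'],o['contact_force'])
d=cap('scene','scene4'); cv2.imwrite('pics/s4c.png',cv2.resize(d['frame'][120:320,270:470,::-1],(600,600)))
P=cloud(d)[150:310,340:470].reshape(-1,3); f=d['frame'][150:310,340:470].reshape(-1,3)
k=(P[:,2]>.1)&(P[:,2]<.19)&(abs(P[:,0]-.414)<.05)&(abs(P[:,1]-.294)<.08); q=P[k]
print(k.sum(),np.percentile(q,[2,50,98],axis=0)); 
from scipy.stats import linregress
print(linregress(q[:,1],q[:,0]))
E
```

```text
[0.41407031 0.29425816 0.19981804] [2.41358072e+00 2.01069067e+00 1.35147473e-03] [ 0.61411139  0.19644173 -2.3102437 ]
515 [[0.40922023 0.24544642 0.13172926]
 [0.42122799 0.29366023 0.16179155]
 [0.43252912 0.34002815 0.18855061]]
LinregressResult(slope=np.float64(0.17974449394376835), intercept=np.float64(0.3684956328609649), rvalue=np.float64(0.8384810288855541), pvalue=np.float64(2.3223709787783307e-137), stderr=np.float64(0.005157568661320262), intercept_stderr=np.float64(0.0015182541306005774))
```

View pics/s4c.png

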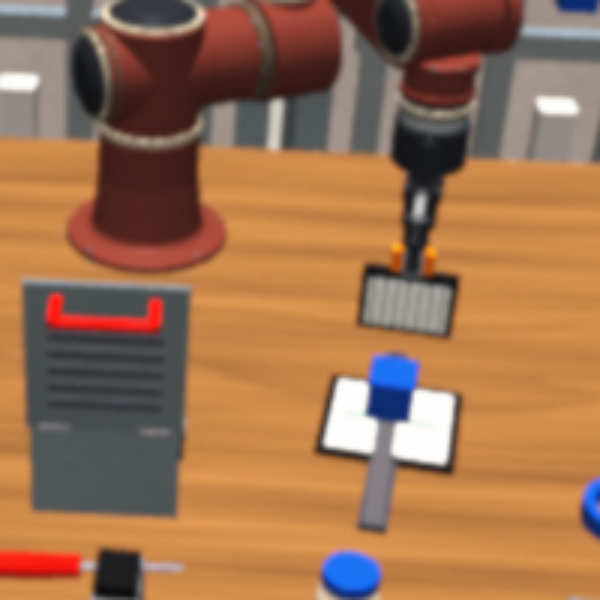

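The cassette, at crop (410,300), hangs upright and parallel to the pad. It is centred over the cross at a height of about 0.164 m, and the flap is still open.

>>> send_rows([
  [0.5, [0, 0, 0.3], 0],
  [0.5, [0, 0, 0], 0],
  [0.5, [0, 0, 0], 0],
  [0.5, [0, 0, 0], 0],
  [0.5, [0, 0, 0], 0],
  [0.5, [0, 0, 0], 0],
])

```text
t: 16.77
tool_pos: [0.4138, 0.2941, 0.1963]
tool_rot: [2.414, 2.011, 0.0]
contact_force: [0.8, -0.5, -1.4]
opening: 0.0111
grip_force: 59.9
```

```bash
python3 -c "
from h import *
o=ctrl.get_obs(); print(o['tool_pos'],o['dq'].round(3),o['grip_force']); print(ctrl.finish_job())"
```

```text
[0.41381378 0.29411527 0.19634479] [-0.001  0.001  0.001  0.003 -0.001  0.002] 59.92271661758423
the job is handed in; nothing more can be done
None
```

I handed the job in at about 16.8 s: the flap is open at about 1.63 rad, and the cassette is held still and upright over the green cross, square to the lens, with its pleats about 1 mm from lens height by my measurements; no verdict was returned.

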